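# Seat the soap dish on its stand's alignment pegs

### The job

The turquoise soap dish, with its bar of soap in it, has been left on the flat deck of its steel stand. Slide it along the stand, gently, without lifting it off or forcing it, until it drops over the two locating pegs in the sunken seat (you have to feel for them), then press both ends down until it sits level and fully home on the seat floor. The soap must stay in the dish, and the other things on the shelf stay where they are.

Things in the scene. Friction and masses are not known exactly. Their poses are not given: they have to be found in the camera images.
- stand: Fixed bare-steel soap stand, 322 mm long (its x), 200 mm wide (its y). Origin: on the shelf surface under the nominal seat centre; x points along the slide from deck to seat, z up. Deck: flat top 21 mm above the shelf, x = -215 to -69 mm. Seat: sunken floor 10 mm above the shelf, x = -69 to +107 mm, far (+x) end open.
- seat (a point): Nominal centre of the sunken seat floor. Two upright tapered pegs (16 mm thick at the root, 9 mm at the tip; tips 20 mm above the shelf, just under deck level) stand at the stand's y = +38 and -38 mm, on one adjustable bar locked somewhere between x = -16 and +16 mm: where is not told, it must be felt (or seen before the dish covers the pegs).
- mouth (a point): Middle of the entry between the seat's rails, at deck level, at the stand's x = -45 mm. Two rails (tops 27 mm above the shelf) run from here to x = +107 mm with inner faces at y = +83 and -83 mm; before it they flare open to about y = +98 and -98 mm at x = -75 mm.
- pad_a_top (a point): Top of a round black rubber pad, 20 mm wide, in the seat at the stand's x = 0, y = +62 mm. It stands 5 mm above the seat floor, slides down stiffly against about 8 N and stays down where pushed (flush when fully down).
- pad_b_top (a point): Top of the same kind of pad at the stand's y = -62 mm.
- dish: Loose turquoise plastic soap dish, about 0.3 kg. Origin: centre of its underside, 21 mm above the shelf on the deck, about 15 mm once over the pegs but on the pads, 10 mm fully home. Foot plate 100 mm (its x) by 160 mm (its y), 14 mm thick; a 5 mm thin lip, 120 mm wide, juts 36 mm from its +x face. Starts on the deck, its x within 0.15 rad of the stand's x, up to 12 mm off the middle line.
- dish_tray (a point): Centre of the dish's tray, on its floor, 14 mm above the dish's underside. Tray walls rise to 36 mm above the underside; outside 100 mm (x) by 82 mm (y). Straight below, in the underside, two blind round sockets 18 mm wide and 11.5 mm deep at the dish's x = 0, y = +38 and -38 mm go over the pegs.
- wing_a (a point): Centre of the flat bare end of the dish's plate to press on, at the dish's x = 0, y = +62 mm, 14 mm above its underside; the flat spans y = 41 to 80 mm and the dish's full 100 mm in x.
- wing_b (a point): The same at the other end, y = -62 mm.
- soap_center (a point): Centre of the loose cream bar of soap, 50 x 60 x 24 mm, about 0.1 kg, lying in the tray of the dish.
- swabs: Bystander: closed white swab jar, 72 mm wide, 85 mm high; origin at the centre of its underside.
- brush: Bystander: pale silicone face brush lying flat, round head 68 mm wide, 23 mm high, handle out to 108 mm from the head's centre; origin under the head's centre.
- mirror: Bystander: round mirror, 124 mm wide, on a stand, about 197 mm high; origin at the centre of its foot's underside.
Mind the look-alikes: they are no part of the job. What is meant by the part that bears soap_center is not yellow, and is the larger of those in its own colour. Leave any orange or pink look-alike of the dish alone.

How it is judged:
On the way:
1. the dish has dropped over both pegs (x of dish in the frame of stand between -0.022 and 0.022 m and y of dish in the frame of stand between -0.0045 and 0.0045 m and angle between the x axis of dish and the x axis of stand, either way round below 0.07 rad and z of dish in the frame of stand below 0.0178 m), for 0.1 s.
At the end, for the whole second after the job is handed in: Dish over both pegs, at rest: origin within 22 mm of the stand's along the slide, 4.5 mm across it, turned under 0.07 rad, underside within 2.2 mm of the seat floor, level with the stand within 0.018 rad; soap in the tray, within 40 mm of the dish's centre (x of dish in the frame of stand between -0.022 and 0.022 m and y of dish in the frame of stand between -0.0045 and 0.0045 m and angle between the x axis of dish and the x axis of stand, either way round below 0.07 rad and z of dish in the frame of stand below 0.0122 m and angle between the z axis of dish and the z axis of stand, either way round below 0.018 rad and horizontal distance between soap_center and dish below 0.04 m and z of soap_center in the frame of dish below 0.036 m and linear speed of dish below 0.01 m/s); the robot touches nothing.
It fails at once if the dish is lifted more than 20 mm above the deck (z of dish in the frame of stand above 0.041 m).
It fails at once if the dish is forced: shoved along with more than 50 N, or pressed with more than 90 N ((contact force between the fingers and dish above 50 N and x of the grasp point in the frame of dish below -0.045 m) or contact force between the fingers and dish above 90 N).
It fails at once if the soap leaves the dish (not (horizontal distance between soap_center and dish below 0.06 m and z of soap_center in the frame of dish below 0.06 m)).
It fails at once if a bystander is moved by more than 30 mm or tipped (distance of any of swabs, brush, mirror from where it was at the start of the episode above 0.03 m or angle between any of swabs, brush, mirror's own z axis and vertical above 0.4 rad).
It also fails if it takes over 72 s, if anything falls off the work surface, if the arm or the gripper's body presses on something with over 40 N, if the wrist force passes 120 N, or if a joint passes its speed limit or range.

### The arm

A 6-joint arm with a two-finger parallel gripper is mounted at the origin on the work surface. World frame = base frame: x ahead of the robot, y to its left, z up, the work surface at z = 0. Lengths are in m, angles in rad, forces in N, time in s.
With the tool pointing down it reaches from about 0.35 to 1 m from the base axis. Payload 7.1 kg.
Tool frame: the origin (TCP) lies at the very end of the fingers, on their centre line; the grasp point (between the pads) lies 19 mm behind it; z points along the fingers, y is the direction in which the jaws open and shut (so a half turn about z gives the same grasp; the last joint's range is limited). The gripper opens to 85 mm and grips with 20 to 120 N. Pads are 22 mm wide; open, the fingers measure 114 mm over their backs; the gripper's body (76 mm by 85 mm) begins 54 mm behind the grasp point. The pads swing forward as they close: fully open they stand 13 mm farther back than shut.
Start: joints at [-1.123, 0.423, 1.63, -0, 1.089, -0.019], TCP at [0.281, -0.558, 0.231] pointing down, gripper open.
Joint ranges: [-3, 3], [-0.9, 2.11], [0.09, 2.58], [-1.31, 4.45], [0.11, 2.69], [-2.54, 2.54]. Speed limits (rad/s): [2.39, 2.39, 3.01, 3.14, 3.14, 3.14].

### API

Orientations are given as a unit quaternion [x, y, z, w].
In Python, from station import state, capture, close_job gives the robot as it stands.
- The arm moves only by the shell command python3 -m creep 'ROWS' [OPENING] [FORCE]. ROWS is JSON, a list that holds one entry, the list of rows, each a list of 6 numbers: the shift along the world's x, y, z in units of 40 mm (1.0 is 40 mm), then the turn, a rotation vector about the world's x, y, z in units of 6 degrees (1.0 is 6 degrees). In form: [[[tx, ty, tz, wx, wy, wz], ...]]. A call has 1 to 10 rows; each row is the pose to reach, as a shift and turn from the pose commanded when the call began; what a row does not reach only later rows make up. A row lasts 1/12 s, in which the tool goes at most 41.7 mm and 7.16 degrees, less where a joint would pass 70% of its speed; a pose out of reach is approached as far as the arm can. A call with a gripper value outside its range is refused whole. OPENING is the closure, from -1 (fully open) to 1 (shut), so that 0 is half open, set as the call begins (- or left out, the last holds). The fingers move at their own pace and stop on an object; FORCE is the grip in N (left out, the last holds). Time passes only in rows, so rows that repeat a pose let the fingers close. It gives the time, the measured TCP pose, the force and the opening at its end, in the units of the state.
- state(): the state, without advancing time (a new reading comes with each control period).
- capture(name): name is "scene" or "top" or "wrist"; returns a dict with "img" (480x640x3 uint8, red, green, blue), "K" (3x3 intrinsics, pixels), "D" ([k1, k2, p1, p2, k3] as OpenCV has them; the pictures are not rectified), "rvec" (rotation vector, rad) and "tvec" (3), from world to camera coordinates, as OpenCV has them. Camera axes: x right, y down, z forward; pixel columns grow to the right and rows downward; lengths in m; the calibration is good to about 2 mm. A picture is of the moment at which its call begins. There is no depth.
- close_job(): hands the job in, once; it reports no verdict.
The state is a dict: "time": time; "joints": joint angles; "qd": joint speeds; "joint_torque": joint torques, N m; "tool_pos": TCP position; "tcp_rot": TCP orientation; "force": force on the tool from outside, world axes, zero at the start; "moment": the same for the moment, N m; "finger_gap": finger opening in m.
Only numpy, scipy, OpenCV 4.12 (cv2) and the standard library are available. Lean on these libraries where they do the work, as an engineer would, in place of code of your own. Each camera call takes 0.05 s, during which the arm holds its last target.

## Working session

There is one attempt and no reset: what is moved stays moved. The work goes in short steps, Python scripts to look and compute and a shell command to move; the robot and the scene stay as the last step left them, time stands still between calls to the robot, and variables do not carry over. Pictures are saved under pics/ and viewed, and the job is handed in when it is done.

```bash
mkdir -p pics; ls; python3 - <<'E'
from station import state,capture
import cv2
print(state())
for n in("scene","top","wrist"):
    c=capture(n); cv2.imwrite(f"pics/{n}0.png",c["img"][:,:,::-1]); print(n,c["K"],c["D"],c["rvec"],c["tvec"])
E
```

```text
pics
{'time': 0.0, 'joints': array([-1.12298972e+00,  4.23883411e-01,  1.63071869e+00, -1.35076249e-05,
        1.08860292e+00, -1.90144865e-02]), 'qd': array([ 8.94018970e-04, -1.21232075e-03, -7.70932900e-05, -1.37231859e-03,
       -1.47979101e-03,  1.76337073e-04]), 'joint_torque': array([ 2.77578101e-04, -5.57387352e+01, -2.81739521e+01,  7.16330555e-05,
        7.34502857e-03, -1.11012230e-05]), 'tool_pos': array([ 0.28104689, -0.55760937,  0.23050785]), 'tcp_rot': array([ 9.72882164e-01,  2.31299904e-01, -1.77365041e-04, -7.86450194e-04]), 'force': array([ 0.31480428, -0.56484311, -0.76525807]), 'moment': array([ 0.01281343, -0.02275318,  0.03246749]), 'finger_gap': 0.08536179349211555}
scene [[581.21728628   0.         323.09032332]
 [  0.         581.21728628 243.94312519]
 [  0.           0.           1.        ]] [0.04273722 0.         0.         0.         0.        ] [ 2.15328109  1.19158539 -0.44120446] [-0.28939864 -0.34009076  1.73011934]
top [[502.12925737   0.         322.12106714]
 [  0.         502.12925737 239.40245585]
 [  0.           0.           1.        ]] [-0.13541971  0.          0.          0.          0.        ] [ 2.16335813 -2.11977589  0.15133295] [-0.01676535  0.58358063  1.26158103]
wrist [[362.07439121   0.         323.87832551]
 [  0.         362.07439121 241.60010482]
 [  0.           0.           1.        ]] [0.02572533 0.         0.         0.         0.        ] [-2.45234698  1.50842099  0.2292375 ] [-0.62452688 -0.03687077  0.38014849]
```

View pics/top0.png

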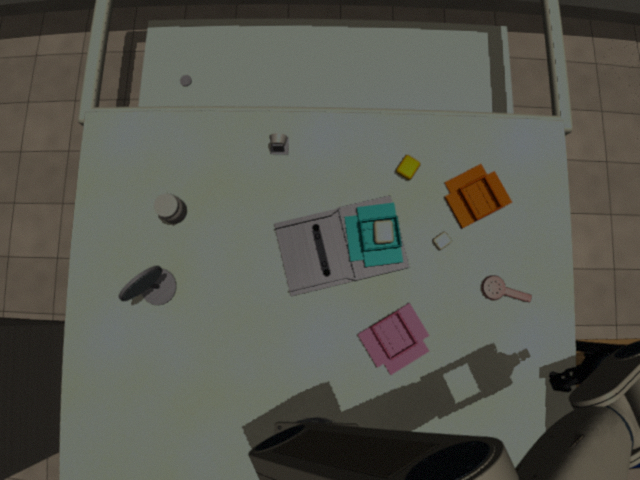

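View pics/scene0.png

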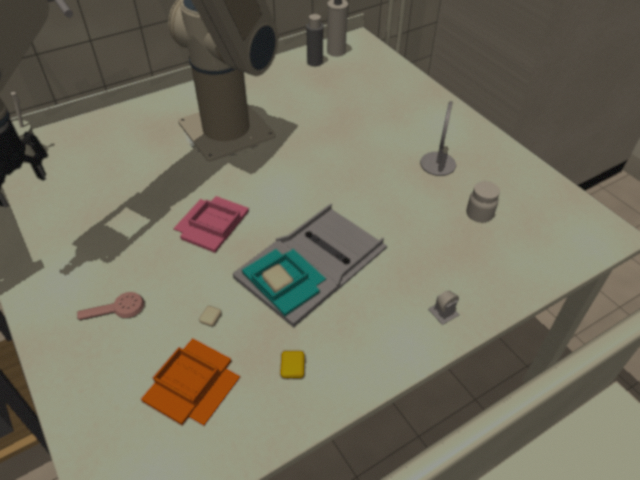

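View pics/wrist0.png

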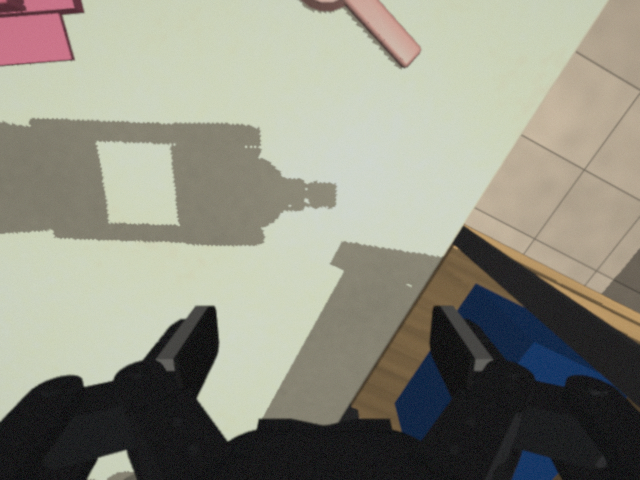

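```bash
python3 - <<'E'
import cv2
a=cv2.imread("pics/top0.png")[185:305,260:420]
a=cv2.resize(a,None,fx=5,fy=5,interpolation=cv2.INTER_CUBIC); a=cv2.convertScaleAbs(a,alpha=1.5); cv2.imwrite("pics/topz.png",a)
a=cv2.imread("pics/scene0.png")[200:330,225:395]
a=cv2.resize(a,None,fx=4.6,fy=4.6,interpolation=cv2.INTER_CUBIC);a=cv2.convertScaleAbs(a,alpha=1.5); cv2.imwrite("pics/scenez.png",a)
E
```

```text
(no output)
```

View pics/topz.png

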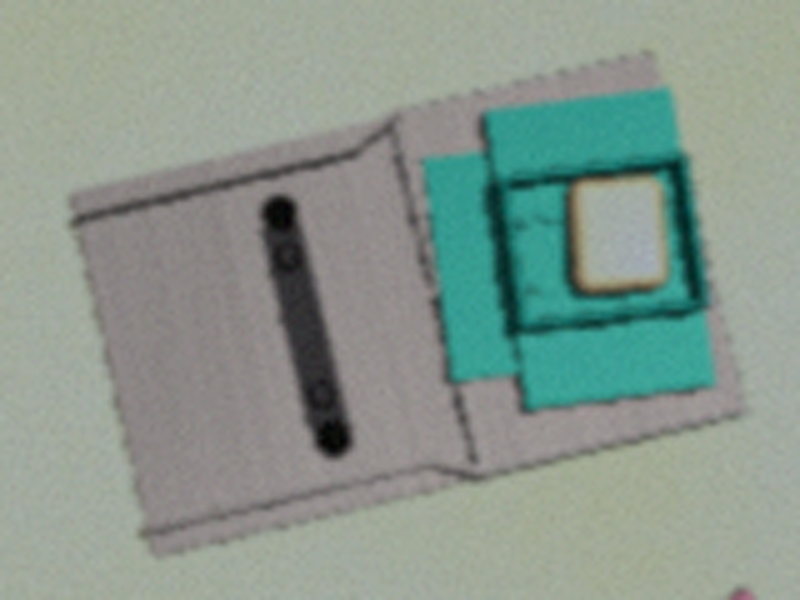

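View pics/scenez.png

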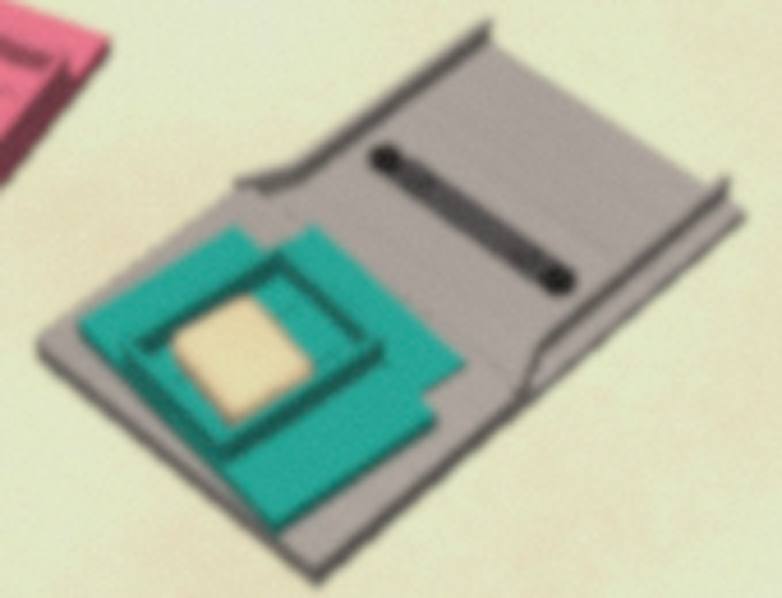

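```bash
cat > h.py <<'E'
import numpy as np,cv2
from scipy.optimize import least_squares
from scipy.spatial.transform import Rotation as R
def proj(c,P): return cv2.projectPoints(np.asarray(P,float).reshape(-1,1,3),c["rvec"],c["tvec"],c["K"],c["D"])[0].reshape(-1,2)
def w(p,P):
    P=np.asarray(P,float);c,s=np.cos(p[2]),np.sin(p[2])
    return np.c_[p[0]+c*P[:,0]-s*P[:,1],p[1]+s*P[:,0]+c*P[:,1],P[:,2]]
def fit(obs,p0):
    # obs list of (cam, P(n,3), uv)
    f=lambda p:np.concatenate([(proj(c,w(p,P))-uv).ravel() for c,P,uv in obs])
    r=least_squares(f,p0,loss="soft_l1"); return r.x,r.fun.reshape(-1,2)
def ray(c,uv,z):
    n=cv2.undistortPoints(np.array([[uv]],float),c["K"],c["D"])[0,0]
    Rm=cv2.Rodrigues(c["rvec"])[0];C=-Rm.T@c["tvec"];d=Rm.T@np.array([*n,1]);return C+d*(z-C[2])/d[2]
def tos(p,q):
    c,s=np.cos(p[2]),np.sin(p[2]);d=np.asarray(q)[:2]-p[:2];return np.array([c*d[0]+s*d[1],-s*d[0]+c*d[1]])
E
python3 - <<'E'
from h import *
from station import capture
import pickle
T=capture("top");S=capture("scene")
T["rvec"],T["tvec"],S["rvec"],S["tvec"]=[np.array(x,float) for x in(T["rvec"],T["tvec"],S["rvec"],S["tvec"])]
pickle.dump((T,S),open("cams.pkl","wb"))
zt=lambda a:(np.array(a)+.5)/5-.5+[260,185]
zs=lambda a:(np.array(a)+.5)/4.6-.5+[225,200]
# world approx: stand x -> +y
s,r=fit([(T,[[0,-.062,.015],[0,.062,.015],[-.215,-.1,.021],[-.215,.1,.021]],zt([(280,213),(333,438),(650,52),(745,410)])),
 (S,[[0,.062,.015],[0,-.062,.015],[-.215,.1,.021],[-.215,-.1,.021]],zs([(385,158),(557,280),(40,345),(318,580)]))],[.6,0.05,1.7])
print("stand",s,r.round(1))
H=.035
d,r=fit([(T,[[.05,-.08,H],[-.05,-.08,H],[-.05,.08,H],[.05,.08,H]],zt([(485,112),(668,90),(715,383),(527,410)])),
 (S,[[.05,-.08,H],[-.05,-.08,H],[-.05,.08,H]],zs([(437,420),(278,530),(80,325)]))],[.6,-0.1,1.6])
print("dish",d,r.round(1)); print("dish in stand",tos(s,d),d[2]-s[2])
for n,u in(("a?",(288,257)),("b?",(318,393))): print(n,tos(s,ray(T,zt(u),.02)))
for n,u in(("a?",(415,178)),("b?",(525,257))): print(n,tos(s,ray(S,zs(u),.02)))
print("soap",ray(T,zt((618,233)),.059),d)
for n,p in(("sw",(168,204)),("mir",(160,285)),("br",(492,287)),("pink",(394,338))): print(n,ray(T,p,0.02))
np.save("s.npy",s)
E
```

```text
stand [ 0.56167567 -0.00202865  1.83170841] [[-0.2 -0.4]
 [ 0.3 -0.3]
 [ 0.2 -0.9]
 [ 0.7 -0.4]
 [ 0.1 -0.2]
 [ 0.6 -0.3]
 [-1.5 -1. ]
 [ 0.  -2.4]]
dish [ 0.60390955 -0.15494761  1.71973592] [[-0.2 -0.8]
 [ 0.5 -1.1]
 [ 0.2 -0.2]
 [-0.1 -0.6]
 [ 0.4 -1.3]
 [-0.4 -1.1]
 [-0.9 -0.6]]
dish in stand [-0.15863817 -0.00135722] -0.1119724867360623
a? [ 0.00131309 -0.03596722]
b? [0.00310974 0.03806008]
a? [-0.00347699  0.03709019]
b? [-0.00472186 -0.04200979]
soap [ 0.60594587 -0.1619059   0.059     ] [ 0.60390955 -0.15494761  1.71973592]
sw [0.67604681 0.41570957 0.02      ]
mir [0.45626593 0.42315315 0.02      ]
br [ 0.46878685 -0.45724115  0.02      ]
pink [ 0.332985   -0.19606718  0.02      ]
```

```bash
python3 -m creep '[[[0.56,0.8,-0.14,0,0,-0.22],[1.13,1.6,-0.28,0,0,-0.43],[1.69,2.4,-0.43,0,0,-0.65],[2.26,3.2,-0.57,0,0,-0.87],[2.82,4.0,-0.71,0,0,-1.08],[3.38,4.8,-0.86,0,0,-1.3],[3.95,5.62,-1.0,0,0,-1.52]]]' 0
python3 -m creep '[[[0.56,0.8,-0.14,0,0,-0.22],[1.13,1.6,-0.28,0,0,-0.43],[1.69,2.4,-0.43,0,0,-0.65],[2.26,3.2,-0.57,0,0,-0.87],[2.82,4.0,-0.71,0,0,-1.08],[3.38,4.8,-0.86,0,0,-1.3],[3.95,5.62,-1.0,0,0,-1.52],[3.95,5.62,-1.0,0,0,-1.52],[3.95,5.62,-1.0,0,0,-1.52]]]' 0 20
python3 - <<'E'
from station import capture
import cv2,pickle
c=capture("wrist");cv2.imwrite("pics/w1.png",c["img"][:,:,::-1]);pickle.dump(c,open("w1.pkl","wb"))
E
```

```text
time: 0.83
tool_pos: [0.44, -0.3317, 0.1911]
tcp_rot: [0.988, 0.152, 0.0, 0.0]
force: [1.7, -0.4, 0.2]
finger_gap: 0.0426
time: 1.58
tool_pos: [0.598, -0.1065, 0.1507]
tcp_rot: [0.997, 0.076, -0.0, -0.0]
force: [-0.8, 0.3, 0.0]
finger_gap: 0.0426
```

View pics/w1.png

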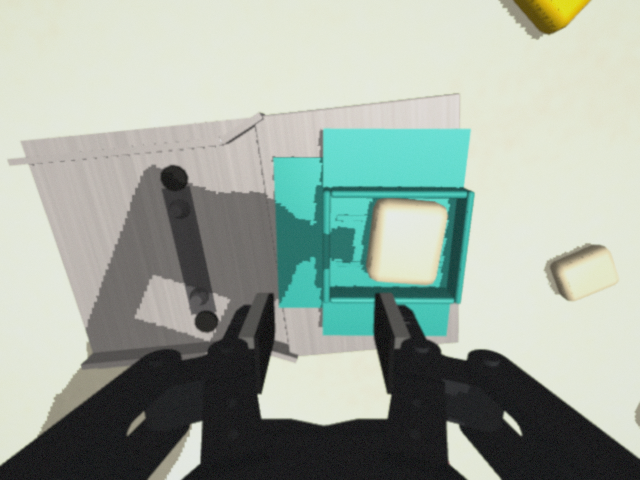

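```bash
python3 - <<'E'
import cv2
a=cv2.imread("pics/w1.png")
cv2.imwrite("pics/w1a.png",cv2.resize(a[150:350,120:320],None,fx=3,fy=3,interpolation=cv2.INTER_CUBIC))
cv2.imwrite("pics/w1b.png",cv2.resize(a[85:355,250:480],None,fx=2.2,fy=2.2,interpolation=cv2.INTER_CUBIC))
E
```

```text
(no output)
```

View pics/w1a.png

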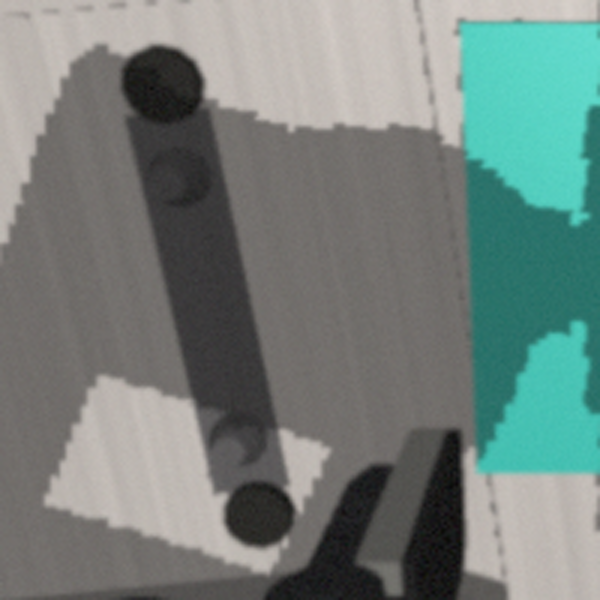

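View pics/w1b.png

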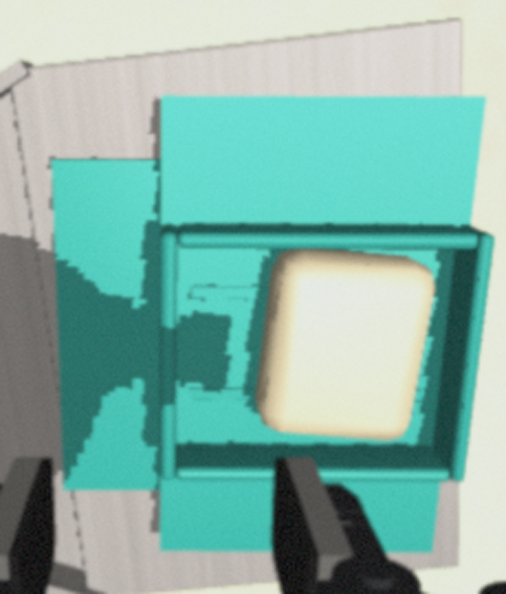

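```bash
python3 - <<'E'
from h import *
import pickle
T,S=pickle.load(open("cams.pkl","rb"));W=pickle.load(open("w1.pkl","rb"));s0=np.load("s.npy")
for k in("rvec","tvec"):W[k]=np.array(W[k],float)
za=lambda a:(np.array(a)+.5)/3-.5+[120,150]
zb=lambda a:(np.array(a)+.5)/2.2-.5+[250,85]
s,r=fit([(W,[[0,-.062,.015],[0,.062,.015],[-.215,-.1,.021]],np.r_[za([(162,84),(259,514)]),zb([(460,19)])])],s0)
print("stand W",s,r.round(1),"vs",s0)
H=.035
d,r=fit([(W,[[.05,-.08,H],[-.05,-.08,H],[-.05,.08,H],[.05,.08,H],[.05,-.041,.057],[-.05,-.041,.057],[.05,.041,.057],[-.05,.041,.057]],zb([(160,97),(486,97),(433,552),(161,551),(163,228),(492,236),(162,478),(460,480)]))],[.604,-.155,1.72])
print("dish",d,r.round(1),tos(s,d),d[2]-s[2])
for nm,u,z in(("root",(180,178),.01),("root",(238,440),.01),("tip",(168,178),.02),("tip",(228,440),.02),("bar",(168,111),.01),("bar",(251,485),.01)): print(nm,tos(s,ray(W,za(u),z)),tos(s0,ray(W,za(u),z)))
for u in((262,340),(432,340),(350,250),(350,440)): print("soap",tos(d,ray(W,zb(u),.055)))
E
```

```text
stand W [ 0.56196151 -0.00222036  1.82315109] [[-0.5  0.1]
 [-0.9  1.4]
 [ 3.3 -0.5]] vs [ 0.56167567 -0.00202865  1.83170841]
dish [ 0.60358771 -0.15489918  1.72045533] [[ 0.3 -1. ]
 [ 0.1 -0.9]
 [-0.4  0.1]
 [-0.6 -0.1]
 [-1.3  2.1]
 [ 2.8 -1.3]
 [-1.1  1.9]
 [ 2.7  1.7]] [-0.15823648 -0.0021862 ] -0.10269575832188593
root [ 0.00247579 -0.03697673] [ 0.00190032 -0.03722327]
root [0.00249287 0.03946223] [0.00257151 0.03921275]
tip [ 0.00126125 -0.03899434] [ 0.00066856 -0.03923041]
tip [0.0009747  0.03476147] [0.00101316 0.03452515]
bar [ 0.00169395 -0.05467359] [ 0.00096707 -0.05491278]
bar [0.00159125 0.0538875 ] [0.00179336 0.05364521]
soap [ 0.0181315  -0.00716615]
soap [-0.03470816 -0.00735178]
soap [-0.00719665 -0.03557061]
soap [-0.01170795  0.02659315]
```

```bash
python3 -m creep '[[[-0.03,-0.06,0,0,0,0],[-0.03,-0.06,-0.3,0,0,0],[-0.03,-0.06,-0.7,0,0,0],[-0.03,-0.06,-1.2,0,0,0],[-0.03,-0.06,-1.7,0,0,0],[-0.03,-0.06,-2.0,0,0,0],[-0.03,-0.06,-2.0,0,0,0]]]' 0.58
python3 - <<'E'
from station import capture
import cv2,pickle
c=capture("wrist");cv2.imwrite("pics/w2.png",c["img"][:,:,::-1]);pickle.dump(c,open("w2.pkl","wb"))
E
```

```text
time: 2.22
tool_pos: [0.5935, -0.1116, 0.0683]
tcp_rot: [0.997, 0.073, -0.003, -0.001]
force: [-0.2, 0.9, 1.3]
finger_gap: 0.0182
```

View pics/w2.png

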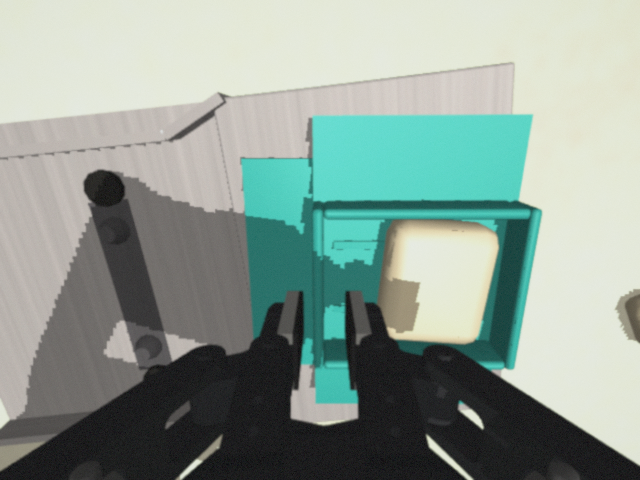

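```bash
python3 -m creep '[[[0,0,0,0,0,0],[0,0,0,0,0,0],[0,0,0,0,0,0]]]'
```

```text
time: 2.52
tool_pos: [0.5969, -0.1112, 0.0725]
tcp_rot: [0.997, 0.074, 0.001, 0.0]
force: [-0.6, 0.6, -0.0]
finger_gap: 0.0179
```

```bash
python3 -m creep '[[[0,0.05,-0.2,0,0,0],[0,0.05,-0.4,0,0,0],[0,0.05,-0.6,0,0,0],[0,0.05,-0.7,0,0,0],[0,0.05,-0.7,0,0,0],[0,0.05,-0.7,0,0,0]]]'
python3 -m creep '[[[0,0,0,0,0,0],[0,0,0,0,0,0],[0,0,0,0,0,0],[0,0,0,0,0,0],[0,0,0,0,0,0]]]' 1 25
```

```text
time: 3.02
tool_pos: [0.5957, -0.1088, 0.0427]
tcp_rot: [0.997, 0.074, -0.001, -0.0]
force: [-0.8, -0.9, -0.6]
finger_gap: 0.0179
time: 3.43
tool_pos: [0.5961, -0.1089, 0.0434]
tcp_rot: [0.997, 0.074, 0.0, 0.0]
force: [-0.9, 0.2, -2.3]
finger_gap: 0.0039
```

```bash
python3 - <<'E'
from station import capture,state
import cv2,pickle
print(state()["moment"])
c=capture("wrist");cv2.imwrite("pics/w3.png",c["img"][:,:,::-1]);pickle.dump(c,open("w3.pkl","wb"))
E
```

```text
[-0.02197642 -0.09722149  0.05227918]
```

View pics/w3.png

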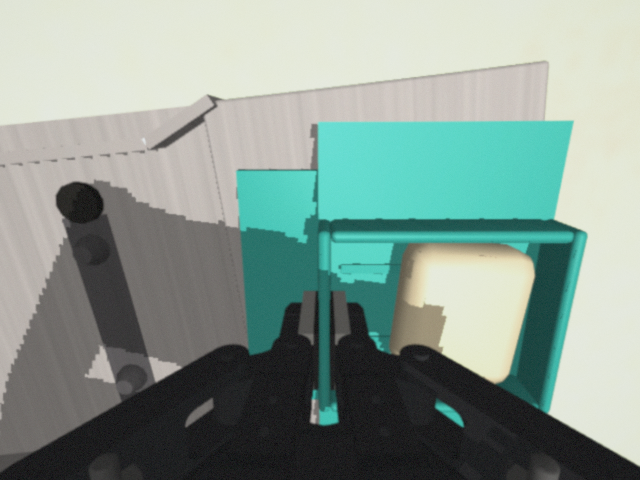

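```bash
python3 -m creep '[[[-0.03,0.04,0,0,0,0.13],[-0.06,0.08,0,0,0,0.26],[-0.09,0.12,0,0,0,0.39],[-0.12,0.16,0,0,0,0.53],[-0.15,0.2,0,0,0,0.66],[-0.18,0.245,0,0,0,0.79],[-0.21,0.285,0,0,0,0.92],[-0.24,0.325,0,0,0,1.05],[-0.24,0.325,0,0,0,1.05],[-0.24,0.325,0,0,0,1.05]]]'
python3 -m creep '[[[-0.027,0.1,0,0,0,0],[-0.054,0.2,0,0,0,0],[-0.08,0.3,0,0,0,0],[-0.108,0.4,0,0,0,0],[-0.135,0.5,0,0,0,0],[-0.135,0.5,0,0,0,0],[-0.135,0.5,0,0,0,0]]]'
```

```text
time: 4.32
tool_pos: [0.5862, -0.0955, 0.0434]
tcp_rot: [0.992, 0.129, -0.0, -0.0]
force: [-1.0, 2.6, 1.1]
finger_gap: 0.0043
time: 4.9
tool_pos: [0.5809, -0.0751, 0.0434]
tcp_rot: [0.992, 0.129, -0.0, -0.0]
force: [-0.9, 2.4, 1.1]
finger_gap: 0.0039
```

```bash
python3 - <<'E'
from station import capture,state
import cv2,pickle
for n in("wrist","top","scene"):
    c=capture(n);cv2.imwrite(f"pics/{n}4.png",c["img"][:,:,::-1]);pickle.dump(c,open(f"{n}4.pkl","wb"))
s=state();print(s["tool_pos"],s["tcp_rot"],s["force"],s["moment"])
E
```

```text
[ 0.58092223 -0.07550099  0.04337646] [ 9.91669679e-01  1.28806614e-01 -1.71908893e-04 -2.73366248e-04] [0.41472758 2.36677593 2.07975078] [0.56576714 0.12554527 0.05995976]
```

View pics/wrist4.png

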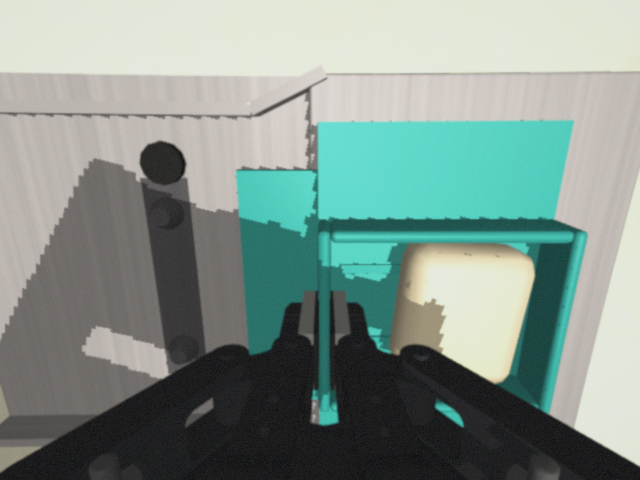

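View pics/top4.png

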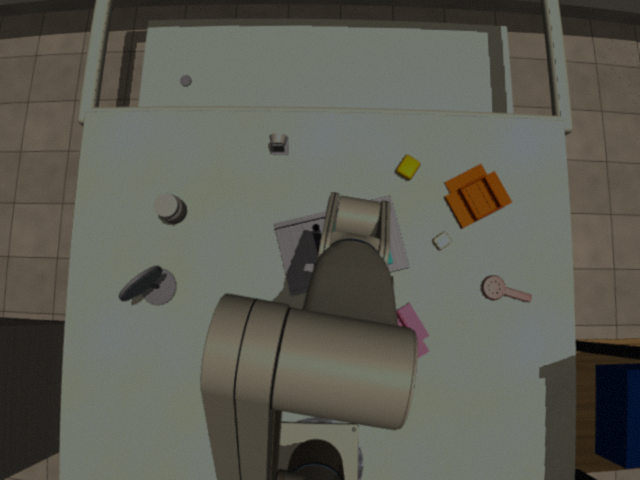

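```bash
python3 - <<'E'
import cv2
a=cv2.imread("pics/wrist4.png")
cv2.imwrite("pics/w4a.png",cv2.resize(a[55:255,130:330],None,fx=3,fy=3,interpolation=cv2.INTER_CUBIC))
cv2.imwrite("pics/w4b.png",cv2.resize(a[55:255,400:600],None,fx=3,fy=3,interpolation=cv2.INTER_CUBIC))
E
```

```text
(no output)
```

View pics/w4a.png

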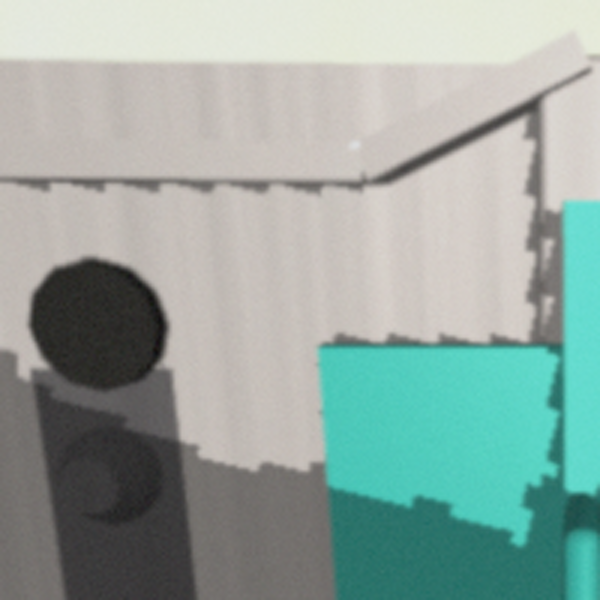

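View pics/w4b.png

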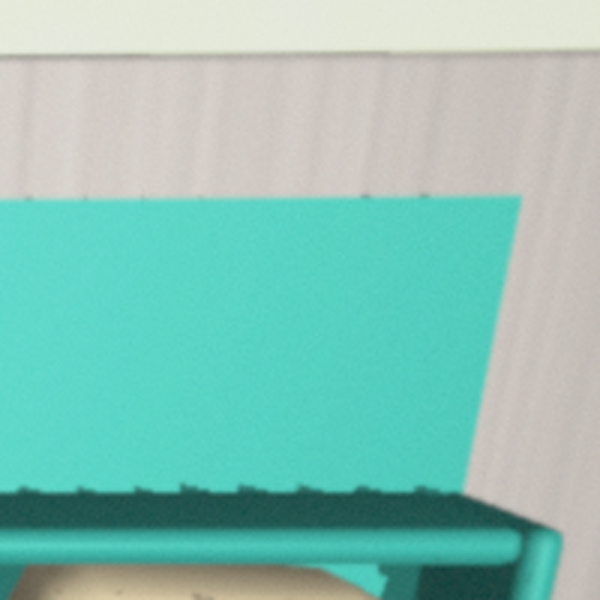

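```bash
python3 - <<'E'
from h import *
import pickle
W=pickle.load(open("wrist4.pkl","rb"))
for k in("rvec","tvec"):W[k]=np.array(W[k],float)
A=lambda a:(np.array(a)+.5)/3-.5+[130,55]
B=lambda a:(np.array(a)+.5)/3-.5+[400,55]
th=2*np.arctan2(.128807,.99167);yaw=th-np.pi/2+np.pi
tp=np.array([.5809,-.0755]);d=np.r_[tp-.048*np.array([np.cos(yaw),np.sin(yaw)]),yaw]
print("dish from tcp",d)
for n,p,z in(("plate(.05,-.08)",A((565,202)),.035),("plate(-.05,-.08)",B((521,196)),.035),("deckedge",B((100,55)),.021),("deckedge",B((500,51)),.021),("rail -.083",A((10,178)),.027),("rail",A((350,180)),.027),("pad",A((98,325)),.015),("root",A((112,477)),.01),("tip",A((95,485)),.02),("floor edge",A((540,250)),.021)):
    print(n,tos(d,ray(W,p,z)).round(4))
E
```

```text
dish from tcp [ 0.59316246 -0.12190724  1.82912797]
plate(.05,-.08) [ 0.0508 -0.0802]
plate(-.05,-.08) [-0.0486 -0.0805]
deckedge [ 0.0034 -0.0995]
deckedge [-0.0508 -0.0995]
rail -.083 [ 0.1269 -0.083 ]
rail [ 0.0805 -0.0831]
pad [ 0.1229 -0.0624]
root [ 0.126  -0.0374]
tip [ 0.1244 -0.0384]
floor edge [ 0.0547 -0.0738]
```

```bash
python3 -m creep '[[[-0.032,0.12,0,0,0,0],[-0.064,0.242,0,0,0,0],[-0.096,0.363,0,0,0,0],[-0.128,0.483,0,0,0,0],[-0.16,0.604,0,0,0,0],[-0.191,0.725,0,0,0,0],[-0.223,0.846,0,0,0,0],[-0.255,0.967,0,0,0,0],[-0.255,0.967,0,0,0,0]]]'
python3 -m creep '[[[-0.032,0.12,0,0,0,0],[-0.064,0.242,0,0,0,0],[-0.096,0.363,0,0,0,0],[-0.128,0.483,0,0,0,0],[-0.16,0.604,0,0,0,0],[-0.191,0.725,0,0,0,0],[-0.223,0.846,0,0,0,0],[-0.255,0.967,0,0,0,0],[-0.255,0.967,0,0,0,0]]]'
python3 -m creep '[[[-0.032,0.12,0,0,0,0],[-0.064,0.242,0,0,0,0],[-0.096,0.363,0,0,0,0],[-0.128,0.483,0,0,0,0],[-0.128,0.483,0,0,0,0],[-0.128,0.483,0,0,0,0]]]'
```

```text
time: 5.8
tool_pos: [0.5704, -0.036, 0.0433]
tcp_rot: [0.992, 0.129, -0.0, -0.0]
force: [-1.0, 4.3, 4.6]
finger_gap: 0.0038
time: 6.55
tool_pos: [0.5601, 0.0026, 0.0432]
tcp_rot: [0.992, 0.129, -0.0, -0.0]
force: [-0.0, 1.7, -0.4]
finger_gap: 0.0042
time: 7.05
tool_pos: [0.5553, 0.0213, 0.0433]
tcp_rot: [0.992, 0.129, -0.0, -0.0]
force: [-0.6, 0.3, -1.4]
finger_gap: 0.0042
```

```bash
python3 - <<'E'
from station import capture,state
import cv2,pickle
for n in("wrist","scene"):
    c=capture(n);cv2.imwrite(f"pics/{n}5.png",c["img"][:,:,::-1]);pickle.dump(c,open(f"{n}5.pkl","wb"))
s=state();print(s["tool_pos"],s["tcp_rot"],s["force"],s["moment"])
E
```

```text
[0.55547531 0.02091846 0.04332343] [ 9.91664358e-01  1.28847923e-01 -8.06724773e-05 -9.02726388e-05] [-0.26237049  1.49755285 -2.24302493] [ 0.2211139   0.02886692 -0.06017953]
```

View pics/wrist5.png

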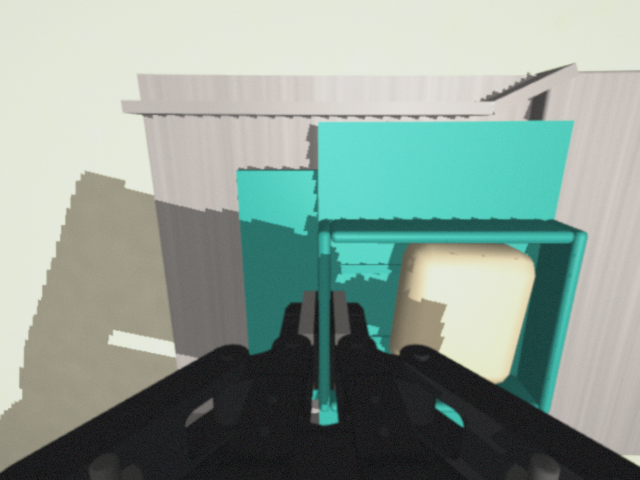

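View pics/scene5.png

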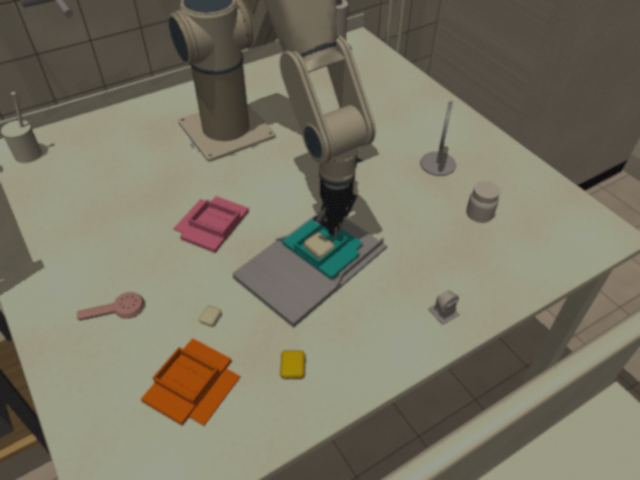

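```bash
python3 -m creep '[[[-0.025,0.097,0,0,0,0],[-0.05,0.193,0,0,0,0],[-0.076,0.29,0,0,0,0],[-0.1,0.387,0,0,0,0],[-0.127,0.483,0,0,0,0],[-0.153,0.585,0,0,0,0],[-0.153,0.585,0,0,0,0],[-0.153,0.585,0,0,0,0]]]'
python3 -m creep '[[[0,0,-0.025,0,0,0],[0,0,-0.05,0,0,0],[0,0,-0.05,0,0,0]]]'
python3 -m creep '[[[0,0,-0.025,0,0,0],[0,0,-0.05,0,0,0],[0,0,-0.05,0,0,0]]]'
```

```text
time: 7.82
tool_pos: [0.5493, 0.0445, 0.0433]
tcp_rot: [0.992, 0.129, -0.0, 0.0]
force: [0.3, 0.2, -4.2]
finger_gap: 0.0042
time: 8.07
tool_pos: [0.5493, 0.044, 0.0411]
tcp_rot: [0.992, 0.129, -0.0, -0.0]
force: [0.6, -0.3, -3.7]
finger_gap: 0.004
time: 8.32
tool_pos: [0.5493, 0.0441, 0.0391]
tcp_rot: [0.992, 0.129, -0.0, -0.0]
force: [0.2, 0.3, -4.1]
finger_gap: 0.0042
```

```bash
python3 -m creep '[[[0,0,-0.025,0,0,0],[0,0,-0.05,0,0,0],[0,0,-0.05,0,0,0]]]'
python3 -m creep '[[[0,0,-0.025,0,0,0],[0,0,-0.025,0,0,0],[0,0,-0.025,0,0,0]]]'
```

```text
time: 8.57
tool_pos: [0.5495, 0.0442, 0.0374]
tcp_rot: [0.992, 0.129, 0.0, -0.0]
force: [0.3, -0.0, -0.7]
finger_gap: 0.0041
time: 8.82
tool_pos: [0.5495, 0.0444, 0.0369]
tcp_rot: [0.992, 0.129, 0.0, -0.0]
force: [-1.3, 2.4, 5.2]
finger_gap: 0.0044
```

```bash
python3 -m creep '[[[0,0,0.02,0,0,0],[0,0,0.02,0,0,0],[0,0,0.02,0,0,0],[0,0,0.02,0,0,0]]]' 0.58
python3 -m creep '[[[0,0,0.3,0,0,0],[0,0,0.8,0,0,0],[0,0,1.3,0,0,0],[0,0,1.6,0,0,0],[0,0,1.6,0,0,0],[0,0,1.6,0,0,0]]]'
python3 - <<'E'
from station import capture,state
import cv2,pickle
for n in("wrist",):
    c=capture(n);cv2.imwrite(f"pics/{n}6.png",c["img"][:,:,::-1]);pickle.dump(c,open(f"{n}6.pkl","wb"))
E
```

```text
time: 9.15
tool_pos: [0.5497, 0.0441, 0.0372]
tcp_rot: [0.992, 0.129, 0.0, 0.0]
force: [0.1, -0.1, -0.4]
finger_gap: 0.0177
time: 9.65
tool_pos: [0.55, 0.0442, 0.1019]
tcp_rot: [0.992, 0.129, 0.001, 0.0]
force: [-0.5, -1.0, -0.3]
finger_gap: 0.0179
```

View pics/wrist6.png

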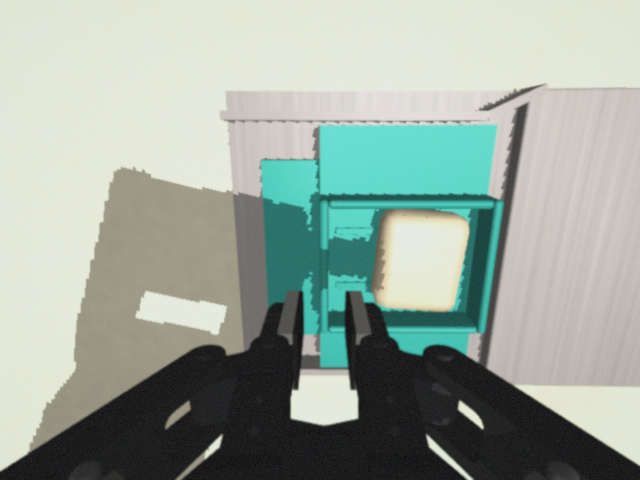

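```bash
python3 -m creep '[[[-0.4,-0.52,0,0,0,0],[-0.8,-1.04,0,0,0,0],[-1.2,-1.55,-0.2,0,0,0],[-1.2,-1.55,-0.6,0,0,0],[-1.2,-1.55,-1.0,0,0,0],[-1.2,-1.55,-1.4,0,0,0],[-1.2,-1.55,-1.6,0,0,0],[-1.2,-1.55,-1.65,0,0,0],[-1.2,-1.55,-1.65,0,0,0],[-1.2,-1.55,-1.65,0,0,0]]]' 1
python3 -m creep '[[[0,0,-0.05,0,0,0],[0,0,-0.08,0,0,0],[0,0,-0.08,0,0,0]]]'
python3 -m creep '[[[0,0,-0.03,0,0,0],[0,0,-0.05,0,0,0],[0,0,-0.05,0,0,0]]]'
```

```text
time: 10.53
tool_pos: [0.5015, -0.0177, 0.0352]
tcp_rot: [0.992, 0.129, -0.0, -0.0]
force: [-0.0, -0.4, -0.4]
finger_gap: -0.0001
time: 10.78
tool_pos: [0.5017, -0.0178, 0.0322]
tcp_rot: [0.992, 0.129, 0.0, 0.0]
force: [-0.5, -0.1, 0.3]
finger_gap: 0.0002
time: 11.03
tool_pos: [0.5014, -0.0178, 0.0299]
tcp_rot: [0.992, 0.129, -0.0, -0.0]
force: [0.1, 1.0, -0.1]
finger_gap: 0.0001
```

```bash
python3 -m creep '[[[0,0,-0.03,0,0,0],[0,0,-0.05,0,0,0],[0,0,-0.05,0,0,0]]]'
python3 -m creep '[[[0,0,-0.025,0,0,0],[0,0,-0.05,0,0,0],[0,0,-0.05,0,0,0]]]'
```

```text
time: 11.28
tool_pos: [0.5015, -0.0179, 0.0281]
tcp_rot: [0.992, 0.129, 0.0, 0.0]
force: [-0.3, -0.1, 3.8]
finger_gap: -0.0001
time: 11.53
tool_pos: [0.5013, -0.0179, 0.0262]
tcp_rot: [0.992, 0.129, -0.0, -0.0]
force: [-2.1, -1.7, 6.2]
finger_gap: -0.0003
```

```bash
python3 -m creep '[[[0,0,0.5,0,0,0],[0,0,1.3,0,0,0],[0.5,0.13,1.5,0,0,0],[1.2,0.32,1.5,0,0,0],[1.9,0.5,1.5,0,0,0],[2.6,0.69,1.5,0,0,0],[3.0,0.79,1.5,0,0,0],[3.0,0.79,1.0,0,0,0],[3.0,0.79,0.5,0,0,0],[3.0,0.79,0.25,0,0,0]]]'
python3 -m creep '[[[0,0,-0.05,0,0,0],[0,0,-0.1,0,0,0],[0,0,-0.1,0,0,0],[0,0,-0.1,0,0,0]]]'
python3 -m creep '[[[0,0,-0.03,0,0,0],[0,0,-0.06,0,0,0],[0,0,-0.06,0,0,0]]]'
```

```text
time: 12.37
tool_pos: [0.6204, 0.0139, 0.0337]
tcp_rot: [0.992, 0.129, -0.001, -0.0]
force: [-0.5, 0.3, 0.2]
finger_gap: 0.0001
time: 12.7
tool_pos: [0.622, 0.0137, 0.0328]
tcp_rot: [0.992, 0.129, 0.001, 0.0]
force: [1.0, -0.2, 0.6]
finger_gap: 0.0001
time: 12.95
tool_pos: [0.6216, 0.0137, 0.0299]
tcp_rot: [0.992, 0.129, 0.0, 0.0]
force: [-0.5, 0.5, -0.0]
finger_gap: -0.0001
```

```bash
python3 -m creep '[[[0,0,-0.03,0,0,0],[0,0,-0.06,0,0,0],[0,0,-0.06,0,0,0]]]'
python3 -m creep '[[[0,0,-0.03,0,0,0],[0,0,-0.05,0,0,0],[0,0,-0.05,0,0,0]]]'
python3 -m creep '[[[0,0,-0.03,0,0,0],[0,0,-0.05,0,0,0],[0,0,-0.05,0,0,0]]]'
```

```text
time: 13.2
tool_pos: [0.6219, 0.0137, 0.0276]
tcp_rot: [0.992, 0.129, 0.001, 0.0]
force: [0.3, 0.4, 3.3]
finger_gap: 0.0001
time: 13.45
tool_pos: [0.6221, 0.0138, 0.0256]
tcp_rot: [0.992, 0.129, 0.001, 0.0]
force: [0.2, 0.4, 4.9]
finger_gap: 0.0002
time: 13.7
tool_pos: [0.6223, 0.0139, 0.0243]
tcp_rot: [0.992, 0.129, 0.001, 0.0]
force: [-0.7, -0.1, 10.8]
finger_gap: 0.0001
```

```bash
python3 -m creep '[[[0,0,-0.03,0,0,0],[0,0,-0.04,0,0,0],[0,0,-0.04,0,0,0]]]'
python3 -m creep '[[[0,0,-0.02,0,0,0],[0,0,-0.03,0,0,0],[0,0,-0.03,0,0,0]]]'
```

```text
time: 13.95
tool_pos: [0.6223, 0.0138, 0.0242]
tcp_rot: [0.992, 0.129, 0.001, 0.0]
force: [-5.6, 0.8, 24.3]
finger_gap: -0.0
time: 14.2
tool_pos: [0.6223, 0.0138, 0.0241]
tcp_rot: [0.992, 0.129, 0.001, 0.0]
force: [-9.7, -0.2, 34.2]
finger_gap: -0.0001
```

```bash
python3 -m creep '[[[0,0,0.3,0,0,0],[0,0,1.3,0,0,0],[-0.5,-0.13,1.5,0,0,0],[-1.2,-0.32,1.5,0,0,0],[-1.9,-0.5,1.5,0,0,0],[-2.6,-0.69,1.5,0,0,0],[-3.0,-0.79,1.5,0,0,0],[-3.0,-0.79,1.0,0,0,0],[-3.0,-0.79,0.5,0,0,0],[-3.0,-0.79,0.3,0,0,0]]]'
python3 -m creep '[[[0,0,-0.05,0,0,0],[0,0,-0.1,0,0,0],[0,0,-0.15,0,0,0],[0,0,-0.15,0,0,0],[0,0,-0.15,0,0,0]]]'
python3 -m creep '[[[0,0,-0.03,0,0,0],[0,0,-0.06,0,0,0],[0,0,-0.06,0,0,0]]]'
python3 -m creep '[[[0,0,-0.03,0,0,0],[0,0,-0.04,0,0,0],[0,0,-0.04,0,0,0]]]'
```

```text
time: 15.03
tool_pos: [0.5002, -0.0179, 0.0308]
tcp_rot: [0.992, 0.129, -0.001, -0.0]
force: [-0.3, 0.0, -0.2]
finger_gap: -0.0
time: 15.45
tool_pos: [0.5019, -0.0178, 0.0268]
tcp_rot: [0.992, 0.129, 0.0, 0.0]
force: [0.3, 0.4, 0.0]
finger_gap: -0.0001
time: 15.7
tool_pos: [0.5019, -0.0178, 0.0244]
tcp_rot: [0.992, 0.129, 0.0, 0.0]
force: [-0.9, -0.1, 3.0]
finger_gap: -0.0002
time: 15.95
tool_pos: [0.5019, -0.0179, 0.024]
tcp_rot: [0.992, 0.129, 0.001, 0.0]
force: [-5.0, -0.4, 21.5]
finger_gap: -0.0001
```

```bash
python3 -m creep '[[[0,0,-0.02,0,0,0],[0,0,-0.03,0,0,0],[0,0,-0.03,0,0,0]]]'
python3 -m creep '[[[0,0,0.3,0,0,0],[0,0,1.3,0,0,0],[0.5,0.13,1.5,0,0,0],[1.2,0.32,1.5,0,0,0],[1.9,0.5,1.5,0,0,0],[2.6,0.69,1.5,0,0,0],[3.0,0.79,1.5,0,0,0],[3.0,0.79,1.0,0,0,0],[3.0,0.79,0.5,0,0,0],[3.0,0.79,0.2,0,0,0]]]'
python3 -m creep '[[[0,0,-0.05,0,0,0],[0,0,-0.05,0,0,0],[0,0,-0.08,0,0,0],[0,0,-0.1,0,0,0],[0,0,-0.1,0,0,0]]]'
python3 -m creep '[[[0,0,-0.03,0,0,0],[0,0,-0.06,0,0,0],[0,0,-0.06,0,0,0]]]'
python3 -m creep '[[[0,0,-0.02,0,0,0],[0,0,-0.03,0,0,0],[0,0,-0.03,0,0,0]]]'
```

```text
time: 16.2
tool_pos: [0.5019, -0.0179, 0.0239]
tcp_rot: [0.992, 0.129, 0.001, 0.0]
force: [-9.1, -0.9, 36.6]
finger_gap: 0.0003
time: 17.03
tool_pos: [0.6208, 0.0139, 0.0275]
tcp_rot: [0.992, 0.129, -0.001, -0.0]
force: [-0.5, 0.1, -0.2]
finger_gap: -0.0002
time: 17.45
tool_pos: [0.622, 0.0137, 0.026]
tcp_rot: [0.992, 0.129, 0.001, 0.0]
force: [0.4, -0.8, -0.3]
finger_gap: -0.0001
time: 17.7
tool_pos: [0.622, 0.0138, 0.0241]
tcp_rot: [0.992, 0.129, 0.001, 0.0]
force: [-1.9, -0.2, 8.9]
finger_gap: 0.0002
time: 17.95
tool_pos: [0.6221, 0.0137, 0.024]
tcp_rot: [0.992, 0.129, 0.001, 0.0]
force: [-6.5, -0.7, 21.0]
finger_gap: 0.0001
```

Both ends sit at 24.0 mm (10 mm + 14 mm plate), firm. Retreating straight up and checking by eye.

```bash
python3 -m creep '[[[0,0,0.5,0,0,0],[0,0,1.4,0,0,0],[0,0,2.3,0,0,0],[0,-0.5,3.0,0,0,0],[0,-1.0,3.5,0,0,0],[0,-1.5,4.0,0,0,0],[0,-1.5,4.0,0,0,0],[0,-1.5,4.0,0,0,0],[0,-1.5,4.0,0,0,0]]]'
python3 - <<'E'
from station import capture,state
import cv2,pickle
for n in("wrist","scene"):
    c=capture(n);cv2.imwrite(f"pics/{n}7.png",c["img"][:,:,::-1]);pickle.dump(c,open(f"{n}7.pkl","wb"))
print(state()["tool_pos"])
E
```

```text
time: 18.7
tool_pos: [0.6208, -0.0459, 0.1809]
tcp_rot: [0.992, 0.129, -0.0, -0.0]
force: [-0.3, 0.6, -0.1]
finger_gap: 0.0002
[ 0.620535   -0.04537108  0.18010544]
```

View pics/wrist7.png

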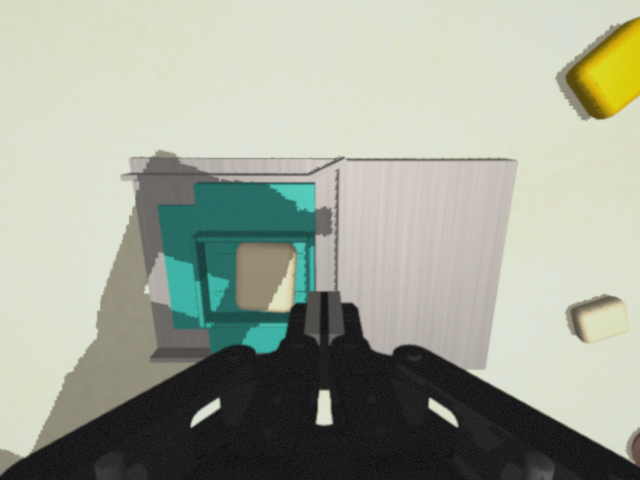

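View pics/scene7.png

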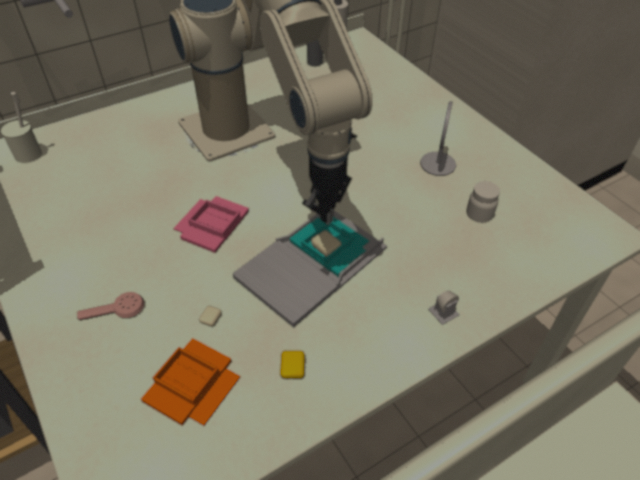

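```bash
python3 -c "
from station import close_job
print(close_job())"
```

```text
the job is handed in; nothing more can be done
None
```

The turquoise dish is over both pegs and pressed fully home in the seat, and I handed the job in at about 19 s of the 72 s allowed. I gripped the front wall of its tray and squared it to the stand. I then slid it to where the wrist camera showed the pegs. It dropped over them with no resistance and rested on the pads with its underside about 15 mm above the shelf. I let go and pressed both ends with shut fingers, one after the other.

- **Seating:** both wing tops read 24.0 mm, which is the 10 mm seat floor plus the 14 mm plate. Both ends stayed firm, one under 37 N and the other under 34 N.
- **Alignment:** before the drop, the wrist picture put the dish within about 0.5 mm of the stand's middle line, with its edges parallel to the rails. I did not re-measure its position in the stand's frame after pressing. The last pictures only show it square between the rails.
- **Forces:** the highest reading was about 37 N, and sliding stayed under 7 N.
- **Soap and bystanders:** the soap lies in the tray, about 8–10 mm behind its centre. In the last scene picture the swab jar, brush and mirror look unmoved. The arm is clear of everything.

No check failed. The only disagreement was in the estimates of the stand's yaw, 1.823 against 1.832 rad from different cameras. I used 1.829, which the wrist picture bore out.

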